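# Return the cleaned objectives to the storage rack in turret order

## Robot

A 6-joint arm with a two-finger parallel gripper is mounted at the origin on the work surface. World frame = base frame: x ahead of the robot, y to its left, z up, the work surface at z = 0. Lengths are in mm, angles in rad, forces in N, time in s.
With the tool pointing down it reaches from about 350 to 975 mm from the base axis. Payload 7.1 kg.
Tool frame: the origin (TCP) lies at the very end of the fingers, on their centre line; the grasp point (between the pads) lies 19 mm behind it; z points along the fingers, y is the line along which they close (so a half turn about z gives the same grasp; the last joint's range is limited). The gripper opens to 88 mm and grips with 3 to 60 N. Pads are 20 mm wide; open, the fingers measure 115 mm over their backs; the gripper's body (75 mm by 178 mm) begins 61 mm behind the grasp point.
Start: joints at [1.255, 0.423, 1.63, -0, 1.089, -0.019], TCP at [182.757, 597.666, 222.675] pointing down, gripper open.
Joint ranges: [-3, 3], [-0.9, 2.11], [0.09, 2.58], [-1.31, 4.45], [0.11, 2.69], [-2.54, 2.54]. Speed limits (rad/s): [2.39, 2.39, 3.01, 3.14, 3.14, 3.14].

## Interface

Orientations are given as a rotation vector (axis times angle).
In Python, from workcell import env gives the robot as it stands.
- The arm moves only by the tool carry_out, never from a script. Its argument "steps" is a list of rows, each an object with "travel": the shift along the tool's x, y, z normalised to -1 to 1, where 1 is 10 cm, a list of three; "roll": the turn about the tool's z normalised to -1 to 1, where 1 is pi rad; "fingers": the gripper's target within -1 to 1 (fully open at 1, half-way at 0, shut at -1). A call has 1 to 8 rows; each row is the pose to reach, as a shift and turn from the pose commanded when the call began, along the tool's axes at that moment, turning the shorter way round; what a row does not reach only later rows make up. A row lasts 1/10 s, in which the tool goes at most 50 mm and 8.59 degrees, less where a joint would pass 70% of its speed; a pose out of reach is approached as far as the arm can. A call with a number of a shift or a turn outside -1 to 1 is refused whole. A call with a gripper value outside its range is refused whole. The fingers move at their own pace and stop on an object; "newtons" is the grip in N (left out, the last holds). Time passes only in rows, so rows that repeat a pose let the fingers close. It gives the time, the measured TCP pose, the force, the opening and the grip force at its end, in the units of the state.
- env.get_state(): the state, without advancing time (a new reading comes with each control period).
- env.camera(name): name is "side" or "top" or "wrist"; returns a dict with "frame" (400x640x3 uint8, red, green, blue), "camera_matrix" (3x3 intrinsics, pixels), "view" (4x4, takes a point from world to camera coordinates). Camera axes: x right, y up, looking along -z (the intrinsics and any distortion apply to the point x, -y, -z); pixel columns grow to the right and rows downward; lengths in mm; the calibration is good to about 2 mm. A picture is of the moment at which its call begins. There is no depth.
- env.close_job(): hands the job in; it is judged then, once.
The state is a dict: "t": time; "joint_pos": joint angles; "qd": joint speeds; "joint_torque": joint torques, N m; "position": TCP position; "eef_rot": TCP orientation; "ft_force": force on the tool from outside, world axes, zero at the start; "torque": the same for the moment, N m; "width": opening from 0.0 (shut) to 1.0 (fully open); "grasp_force": force on a finger pad.
Only numpy, scipy, OpenCV 4.12 (cv2) and the standard library are available. Lean on these libraries where they do the work, as an engineer would, in place of code of your own. Each camera call takes 0.05 s, during which the arm holds its last target. There are 200 camera calls.

## Task

The four cleaned microscope objectives stand in the aluminium cleaning rack in the order of their turret positions, counted from the rack's red end. Move them all to the blue storage rack, keeping that order counted from its own red end (the one next to the red end goes next to the red end, and so on), each standing upright, nose up, on the floor of its seat. They are optics: set them down, do not drop them or knock them over.

Things in the scene. Friction and masses are not known exactly. Their poses are not given: they have to be found in the camera images.
- objective_black: loose microscope objective, black colour band, standing nose up; round, 60 mm tall, 0.10 to 0.21 kg. Origin: centre of its underside, z up its axis. Brass foot 27 mm diameter (0 to 5 mm up), silver barrel 30 mm diameter (5 to 44, grip here), coloured band 30 mm diameter (44 to 51, seen from above too), nose tapering 17 to 12 mm (51 to 60).
- objective_yellow: loose microscope objective, yellow colour band, standing nose up; round, 60 mm tall, 0.10 to 0.21 kg. Origin: centre of its underside, z up its axis. Brass foot 27 mm diameter (0 to 5 mm up), silver barrel 30 mm diameter (5 to 44, grip here), coloured band 30 mm diameter (44 to 51, seen from above too), nose tapering 17 to 12 mm (51 to 60).
- objective_green: loose microscope objective, green colour band, standing nose up; round, 60 mm tall, 0.10 to 0.21 kg. Origin: centre of its underside, z up its axis. Brass foot 27 mm diameter (0 to 5 mm up), silver barrel 30 mm diameter (5 to 44, grip here), coloured band 30 mm diameter (44 to 51, seen from above too), nose tapering 17 to 12 mm (51 to 60).
- objective_blue: loose microscope objective, blue colour band, standing nose up; round, 60 mm tall, 0.10 to 0.21 kg. Origin: centre of its underside, z up its axis. Brass foot 27 mm diameter (0 to 5 mm up), silver barrel 30 mm diameter (5 to 44, grip here), coloured band 30 mm diameter (44 to 51, seen from above too), nose tapering 17 to 12 mm (51 to 60).
- seat_black: fixed white cup seat on the cleaning rack, the one in which the black-banded objective stands at the start (all four look alike). 54 mm outside, 46 mm inside diameter, 10 mm high, floor 2 mm above its underside. Origin: centre of its underside, 8 mm above the bench; axes as the rack's.
- seat_yellow: fixed white cup seat on the cleaning rack, the one in which the yellow-banded objective stands at the start (all four look alike). 54 mm outside, 46 mm inside diameter, 10 mm high, floor 2 mm above its underside. Origin: centre of its underside, 8 mm above the bench; axes as the rack's.
- seat_green: fixed white cup seat on the cleaning rack, the one in which the green-banded objective stands at the start (all four look alike). 54 mm outside, 46 mm inside diameter, 10 mm high, floor 2 mm above its underside. Origin: centre of its underside, 8 mm above the bench; axes as the rack's.
- seat_blue: fixed white cup seat on the cleaning rack, the one in which the blue-banded objective stands at the start (all four look alike). 54 mm outside, 46 mm inside diameter, 10 mm high, floor 2 mm above its underside. Origin: centre of its underside, 8 mm above the bench; axes as the rack's.
- clean_rack: cleaning rack, aluminium with four white seats, full at the start. 276 x 64 x 8 mm bar along its y, fixed on the bench at any yaw; origin centre of underside, z up. End cheeks 22 mm high; the one at +y is red and marks position one. Seats one to four at y = +90, +30, -30, -90 mm, x = 0; their floors are 10, rims 18 mm above the bench.
- store_rack: storage rack, blue with four black seats, empty at the start. 276 x 64 x 8 mm bar along its y, fixed on the bench at any yaw; origin centre of underside, z up. End cheeks 22 mm high; the one at +y is red and marks position one. Seats one to four at y = +90, +30, -30, -90 mm, x = 0; inside diameter 46 mm, floors 10, rims 18 mm above the bench.

How it is judged:
By the outcome, as a careful person would: the job done as asked, in the order asked, and still so for the second after the job is handed in, with the robot touching nothing.
It also fails if it takes over 106 s, if anything falls off the work surface, if the arm or the gripper's body presses on something with over 40 N, if the wrist force passes 120 N, or if a joint passes its speed limit or range.

## Working session

There is one attempt and no reset: what is moved stays moved. The work goes in short steps, Python scripts to look and compute and a tool call to move; the robot and the scene stay as the last step left them, time stands still between calls to the robot, and variables do not carry over. Pictures are saved under pics/ and viewed, at most 14 in all, crops included, and the job is handed in when it is done.

Besides the shell and the picture viewer there is one more tool, called after ">>>" as name(argument=value, ...), one argument or row to a line, values as JSON. carry_out: Moves the arm, as the interface text tells. Its arguments: {"type":"object","properties":{"steps":{"type":"array"},"newtons":{"type":"number"}},"required":["steps"]}

```bash
mkdir -p pics
python3 - <<'E'
from workcell import env
import cv2,pickle
d={}
for n in("top","side"):
    c=env.camera(n);d[n]=c;cv2.imwrite(f"pics/{n}0.png",c["frame"][:,:,::-1])
    print(n,c["camera_matrix"],c["view"].round(3),[k for k in c])
pickle.dump(d,open("c0.pkl","wb"))
s=env.get_state();print(s)
E
```

```text
top [[516.0399525    0.         329.10302695]
 [  0.         516.0399525  201.71341716]
 [  0.           0.           1.        ]] [[-1.58000e-01 -9.87000e-01  0.00000e+00  5.36820e+01]
 [ 9.65000e-01 -1.54000e-01  2.11000e-01 -5.49348e+02]
 [-2.08000e-01  3.40000e-02  9.78000e-01 -9.13182e+02]
 [ 0.00000e+00  0.00000e+00  0.00000e+00  1.00000e+00]] ['frame', 'camera_matrix', 'view']
side [[387.00301452   0.         318.12565936]
 [  0.         387.00301452 199.16568402]
 [  0.           0.           1.        ]] [[ 9.10000e-01 -4.16000e-01 -2.00000e-03 -5.01437e+02]
 [ 3.13000e-01  6.80000e-01  6.63000e-01 -1.88206e+02]
 [-2.74000e-01 -6.04000e-01  7.49000e-01 -7.29805e+02]
 [ 0.00000e+00  0.00000e+00  0.00000e+00  1.00000e+00]] ['frame', 'camera_matrix', 'view']
{'t': 0.1, 'joint_pos': array([ 1.25500770e+00,  4.23757667e-01,  1.63062084e+00,  6.73334298e-06,
        1.08859514e+00, -1.90321347e-02]), 'qd': array([-0.00020237,  0.00068292, -0.00270779, -0.00234946, -0.00028807,
        0.00065224]), 'joint_torque': array([ 4.10709135e-04, -5.45611346e+01, -2.74325699e+01,  6.45341096e-02,
        1.88403757e-02,  1.77096098e-05]), 'position': array([182.59730929, 597.19970384, 221.98079119]), 'eef_rot': array([-4.64405300e-01, -3.10683839e+00,  2.13721616e-03]), 'ft_force': array([-0.60185332,  0.27569602, -0.15492757]), 'torque': array([ 0.00652678,  0.00350058, -0.01673995]), 'grasp_force': 0.0, 'width': 1.001608806742836}
```

View pics/top0.png

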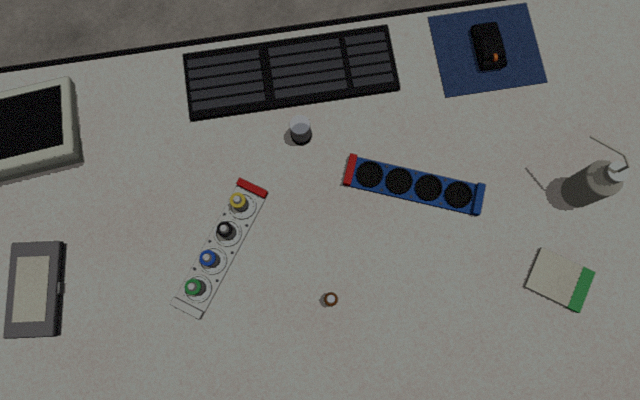

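View pics/side0.png

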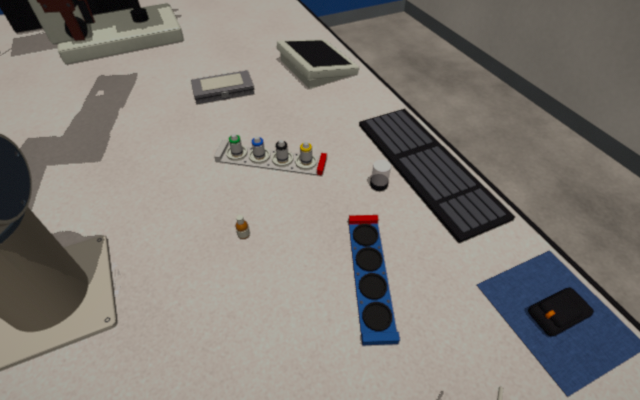

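The top view shows the clean rack with its red cheek at (252,188). From there it holds yellow (239,202), black (226,229), blue (209,258) and green (194,287). The store rack has its red cheek at (350,170) and black seats at (369,174), (399,181), (428,187) and (458,194). The side view agrees on the order and shows small distractors nearby at (380,175) and (242,228).

```bash
cat > h.py <<'E'
import numpy as np,cv2
def ray(c,px,z):
    V=c["view"];R=V[:3,:3];o=-R.T@V[:3,3]
    p=np.linalg.solve(c["camera_matrix"],[px[0],px[1],1.]);d=R.T@np.array([p[0],-p[1],-p[2]])
    return o+d*(z-o[2])/d[2]
def tri(rs):
    A=0;b=0
    for c,px in rs:
        o=ray(c,px,300);d=ray(c,px,0)-o;d/=np.linalg.norm(d);P=np.eye(3)-np.outer(d,d);A=A+P;b=b+P@o
    return np.linalg.solve(A,b)
def proj(c,X):
    p=c["view"][:3]@np.append(X,1);q=c["camera_matrix"]@np.array([p[0],-p[1],-p[2]]);return q[:2]/q[2]
def blobs(mask,amin=20):
    n,l,s,ce=cv2.connectedComponentsWithStats(mask.astype(np.uint8))
    return [(ce[i].round(1),s[i,4],s[i,:4]) for i in range(1,n) if s[i,4]>=amin]
E
python3 - <<'E'
import pickle,numpy as np,cv2
from h import *
d=pickle.load(open("c0.pkl","rb"))
roi={"top":[(170,175,275,325),(335,145,495,220)],"side":[(210,125,330,180),(340,205,405,345)]}
for n in d:
    f=d[n]["frame"];h=cv2.cvtColor(f,cv2.COLOR_RGB2HSV);H,S,V=[h[...,i].astype(int) for i in range(3)]
    m={"red":((H<8)|(H>172))&(S>150),"yellow":(H>15)&(H<32)&(S>120),"green":(H>45)&(H<85)&(S>100),"blue":(H>95)&(H<125)&(S>110)&(V>50),"dark":(V<45)}
    for i,(a,b,c,e) in enumerate(roi[n]):
        for k in m:
            mm=np.zeros(H.shape,bool);mm[b:e,a:c]=m[k][b:e,a:c]
            for q in blobs(mm): print(n,"clean store".split()[i],k,q[0],q[1],q[2])
c=d["top"]["frame"][175:325,165:275,::-1];cv2.imwrite("pics/t1.png",cv2.resize(c,None,fx=4,fy=4,interpolation=2))
E
```

```text
top clean red [251.6 187.7] 240 [237 178  30  20]
top clean yellow [237.5 200.6] 120 [230 193  16  15]
top clean green [192.9 286.9] 129 [185 279  16  16]
top clean blue [207.5 257.8] 131 [200 250  16  16]
top clean dark [225.1 230.3] 127 [217 222  17  18]
top store red [349.6 169.4] 234 [343 154  14  32]
top store blue [409.5 187. ] 1284 [350 158 123  56]
top store blue [470.9 186.6] 62 [463 182  13  15]
top store blue [478.5 198.3] 236 [473 183  12  32]
top store dark [369.  173.9] 551 [356 161  27  27]
top store dark [398.4 180.8] 551 [385 168  28  27]
top store dark [428.  187.5] 561 [415 175  27  26]
top store dark [457.8 194.4] 567 [444 181  29  27]
top store dark [473.7 202.2] 60 [470 185   8  31]
side clean red [321.1 163.6] 132 [317 153   9  22]
side clean yellow [305.4 147.8] 65 [300 143  12   9]
side clean green [234.2 139.8] 41 [229 136  11   7]
side clean blue [257.3 142.3] 47 [252 138  11   8]
side clean dark [281.1 147. ] 32 [276 143  11   7]
side store red [362.9 219.1] 249 [349 215  29  10]
side store blue [372.5 296.5] 1671 [349 224  50 121]
side store dark [366.9 247.5] 913 [353 224  29  47]
side store dark [372.4 285.8] 555 [359 273  28  26]
side store dark [376.9 316.1] 662 [363 302  29  29]
```

View pics/t1.png

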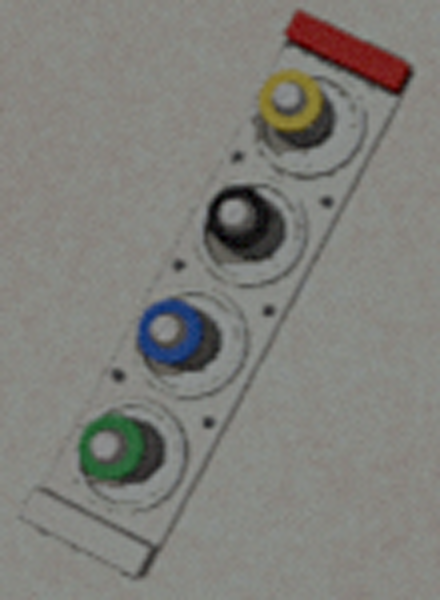

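The enlarged crop shows yellow at about (237.5,200.5), black at (225,229.5), blue at (208,258) and green at (193,287) in image pixels. All four stand upright, and they are not all centred in their seats.

```bash
cat >> h.py <<'E'
def fit(P):  # four seats at +90..-90
    P=np.array(P)[:,:2];t=np.array([90,30,-30,-90.]);c=P.mean(0);u=(t[:,None]*(P-c)).sum(0)/(t@t)
    n=np.linalg.norm(u);u/=n;return c,u,n,np.linalg.norm(P-c-t[:,None]*u,axis=1)
E
python3 - <<'E'
import pickle
from h import *
np.set_printoptions(suppress=True,precision=1)
d=pickle.load(open("c0.pkl","rb"));T,S=d["top"],d["side"]
st=[(369,173.9),(398.4,180.8),(428,187.5),(457.8,194.4)]
for n,P in("store18",[ray(T,p,18) for p in st]),("side18",[ray(S,p,18) for p in [(366,235),(369,259.5),(372.4,285.8),(376.9,316.1)]]):
    c,u,k,r=fit(P);print(n,np.array(P)[:,:2].tolist(),c,np.degrees(np.arctan2(u[1],u[0])),k,r)
ob={"y":((237.5,200.3),(305.6,147.5)),"k":((225,229.9),(281.3,146.8)),"b":((207.6,257.8),(257.5,142)),"g":((192.9,286.9),(234.4,139.5))}
P=[]
for k,(a,b) in ob.items():
    p=ray(T,a,60);P.append(p);q=ray(S,b,57.5);print(k,p,q,tri([(T,a),(S,b)]))
print(fit(P))
print("red",ray(T,(251.6,187.7),22),"storered",ray(T,(349.6,169.4),22))
from workcell import env
from scipy.spatial.transform import Rotation as R
print(R.from_rotvec(env.get_state()["eef_rot"]).as_matrix())
E
```

```text
store18 [[602.8847256517581, -122.29929453086226], [579.7620796557931, -177.35050916440622], [557.1089082042382, -232.5557495402073], [534.1237939922463, -287.75797397443733]] [ 568.5 -205. ] 67.45891500546149 0.9953413481269268 [0.4 0.2 0.2 0.4]
side18 [[602.6226634713776, -127.31315446908923], [578.7043166509575, -182.1153590772812], [555.8260191908145, -235.37700250048948], [533.101462810293, -290.89995395001733]] [ 567.6 -208.9] 66.95376796062534 0.9853444615604274 [1.2 1.  1.2 1.1]
y [580.5 136.1  60. ] [580.6 135.9  57.5] [581.1 136.6  56.9]
k [528.2 165.8  60. ] [528.6 162.7  57.5] [529.6 166.9  53.7]
b [481.8 203.4  60. ] [482.3 203.5  57.5] [482.3 204.   57.1]
g [433.4 235.5  60. ] [433.9 236.2  57.5] [433.7 236.1  57.6]
(array([506. , 185.2]), array([ 0.8, -0.6]), np.float64(0.9868807228775724), array([2. , 3.4, 1.3, 1.7]))
red [610.6 111.1  22. ] storered [617.  -85.4  22. ]
[[-1.   0.3 -0. ]
 [ 0.3  1.  -0. ]
 [ 0.  -0.  -1. ]]
```

```bash
cat > plan.py <<'E'
import numpy as np
D=np.pi/180
def leg(cur,tgt,n=5,name=""):
    """cur,tgt=(x,y,z,yaw of tool y, deg). Prints calls (travel,roll at each row); returns commanded end pose."""
    for N in range(1,12):
        p=np.array(cur,float);out=[];ok=True
        for i in range(1,N+1):
            w=np.array(cur)+(np.array(tgt)-cur)*i/N;dl=w-p;t=p[3]*D
            X=np.array([-np.sin(t),np.cos(t)]);Y=np.array([np.cos(t),np.sin(t)])
            v=np.round([X@dl[:2]/100,Y@dl[:2]/100,-dl[2]/100],2);r=round(-dl[3]/180,3)
            ok&=np.abs(v).max()<=1;out.append((v,r))
            p=p+np.r_[(X*v[0]+Y*v[1])*100,-v[2]*100,-r*180]
        if ok:break
    print("#",name,N,"calls ->",p.round(1))
    for v,r in out: print("  "," | ".join(f"{np.round(v*k/n,2).tolist()} {r*k/n:.3f}" for k in range(1,n+1)))
    return p
u=67.46*D;C=np.array([568.4,-205.6]);seat={k:C+np.array([np.cos(u),np.sin(u)])*t for k,t in zip("1234",[90,30,-30,-90])}
ob=dict(g=(433.6,235.8),b=(482,203.6),k=(528.6,165.5),y=(580.7,136.2));YC,YS,H=54.7,-22.54,110
E
python3 - <<'E'
from plan import *
yaw=(2*np.arctan2(-3.1068,-.4644)/D-90)%360
c=leg((182.8,597.7,222.7,yaw),(*ob["g"],H,YC),name="start->g")
for o,s in zip("gbky","4321"):
    if o!="g": c=leg(c,(*ob[o],H,YC),4,"to "+o)
    c=leg(c,(*seat[s],H,YS),5,"seat "+s)
E
```

```text
# start->g 4 calls -> [433.2 235.6 109.7  54.6]
   [-0.17, -0.14, 0.06] 0.005 | [-0.34, -0.27, 0.11] 0.010 | [-0.52, -0.41, 0.17] 0.015 | [-0.69, -0.54, 0.22] 0.020 | [-0.86, -0.68, 0.28] 0.025
   [-0.18, -0.12, 0.06] 0.005 | [-0.37, -0.24, 0.11] 0.010 | [-0.55, -0.37, 0.17] 0.016 | [-0.74, -0.49, 0.22] 0.021 | [-0.92, -0.61, 0.28] 0.026
   [-0.19, -0.11, 0.06] 0.005 | [-0.38, -0.22, 0.12] 0.010 | [-0.58, -0.32, 0.17] 0.015 | [-0.77, -0.43, 0.23] 0.020 | [-0.96, -0.54, 0.29] 0.025
   [-0.2, -0.09, 0.06] 0.005 | [-0.4, -0.18, 0.11] 0.010 | [-0.6, -0.28, 0.17] 0.016 | [-0.8, -0.37, 0.22] 0.021 | [-1.0, -0.46, 0.28] 0.026
# seat 4 6 calls -> [ 533.8 -288.5  109.7  -22.6]
   [-0.13, -0.12, -0.0] 0.014 | [-0.26, -0.25, -0.0] 0.028 | [-0.38, -0.37, -0.0] 0.043 | [-0.51, -0.5, -0.0] 0.057 | [-0.64, -0.62, -0.0] 0.071
   [-0.15, -0.09, -0.0] 0.014 | [-0.3, -0.18, -0.0] 0.029 | [-0.46, -0.27, -0.0] 0.043 | [-0.61, -0.36, -0.0] 0.058 | [-0.76, -0.45, -0.0] 0.072
   [-0.17, -0.06, -0.0] 0.014 | [-0.34, -0.11, -0.0] 0.028 | [-0.51, -0.17, -0.0] 0.043 | [-0.68, -0.22, -0.0] 0.057 | [-0.85, -0.28,
[... 3226 characters left out ...]
.19, 0.06, -0.0] -0.027 | [0.38, 0.11, -0.0] -0.053 | [0.56, 0.16, -0.0] -0.080 | [0.75, 0.22, -0.0] -0.107
   [0.16, 0.12, -0.0] -0.027 | [0.32, 0.23, -0.0] -0.053 | [0.48, 0.34, -0.0] -0.080 | [0.64, 0.46, -0.0] -0.107
# seat 1 3 calls -> [ 602.5 -122.8  109.7  -22.6]
   [-0.11, -0.13, -0.0] 0.029 | [-0.22, -0.26, -0.0] 0.057 | [-0.34, -0.4, -0.0] 0.086 | [-0.45, -0.53, -0.0] 0.114 | [-0.56, -0.66, -0.0] 0.143
   [-0.16, -0.07, -0.0] 0.029 | [-0.32, -0.14, -0.0] 0.057 | [-0.47, -0.21, -0.0] 0.086 | [-0.63, -0.28, -0.0] 0.114 | [-0.79, -0.35, -0.0] 0.143
   [-0.17, 0.0, -0.0] 0.029 | [-0.35, 0.01, -0.0] 0.057 | [-0.52, 0.01, -0.0] 0.086 | [-0.7, 0.02, -0.0] 0.114 | [-0.87, 0.02, -0.0] 0.143
```

>>> carry_out(
  steps=[
    {"travel": [-0.43,-0.34,0.14],"roll": 0.012,"fingers": 0.6},
    {"travel": [-0.65,-0.51,0.21],"roll": 0.019,"fingers": 0.6},
    {"travel": [-0.86,-0.68,0.28],"roll": 0.025,"fingers": 0.6},
  ],
)

```text
t: 0.4
position: [245.5, 505.5, 193.7]
eef_rot: [-0.588, -3.086, 0.003]
ft_force: [-1.0, 0.5, 0.1]
width: 0.809
grasp_force: 0.0
```

>>> carry_out(
  steps=[
    {"travel": [-0.3,-0.2,0.09],"roll": 0.009,"fingers": 0.6},
    {"travel": [-0.6,-0.4,0.18],"roll": 0.018,"fingers": 0.6},
    {"travel": [-0.92,-0.61,0.28],"roll": 0.026,"fingers": 0.6},
  ],
)

```text
t: 0.7
position: [308.8, 415.8, 166.3]
eef_rot: [-0.713, -3.06, 0.0]
ft_force: [1.5, -0.2, -0.0]
width: 0.799
grasp_force: 0.0
```

>>> carry_out(
  steps=[
    {"travel": [-0.32,-0.18,0.1],"roll": 0.009,"fingers": 0.6},
    {"travel": [-0.64,-0.36,0.2],"roll": 0.018,"fingers": 0.6},
    {"travel": [-0.96,-0.54,0.29],"roll": 0.025,"fingers": 0.6},
  ],
)

```text
t: 1.0
position: [371.1, 324.7, 137.1]
eef_rot: [-0.833, -3.029, 0.001]
ft_force: [0.7, 0.9, -0.0]
width: 0.804
grasp_force: 0.0
```

>>> carry_out(
  steps=[
    {"travel": [-0.4,-0.18,0.1],"roll": 0.009,"fingers": 0.6},
    {"travel": [-0.75,-0.34,0.2],"roll": 0.018,"fingers": 0.6},
    {"travel": [-1.0,-0.46,0.28],"roll": 0.026,"fingers": 0.6},
    {"travel": [-1.0,-0.46,0.28],"roll": 0.026,"fingers": 0.6},
  ],
)

```text
t: 1.4
position: [433.8, 233.0, 108.6]
eef_rot: [-0.96, -2.99, 0.003]
ft_force: [0.3, 0.1, -0.3]
width: 0.802
grasp_force: 0.0
```

Run:
```python
from workcell import env
from h import *
c=env.camera("wrist");cv2.imwrite("pics/w1.png",c["frame"][:,:,::-1])
s=env.get_state();print(s["position"],s["eef_rot"],s["qd"])
print(proj(c,[433.6,235.8,70]),proj(c,[433.6,235.8,61]),proj(c,s["position"]))
```

```text
[433.3548151  234.34483804 109.09159985] [-9.58249203e-01 -2.99075893e+00  1.52348195e-03] [ 0.04577953 -0.01479771 -0.00202809  0.00601626  0.00734697  0.00868231]
[327.73790171 215.88901532] [327.65473944 211.60539476] [325.91712832 240.37249857]
```

View pics/w1.png

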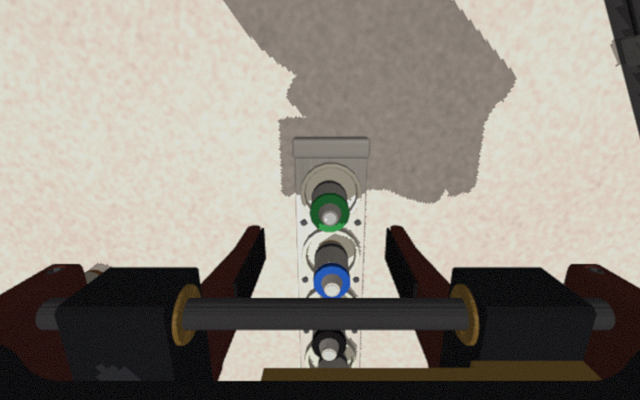

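The wrist view shows the green objective's nose at (330,216) against (328,216) predicted, with the rack aligned between the fingers. I'll descend and grip.

>>> carry_out(
  steps=[
    {"travel": [0,0,0.3],"roll": 0,"fingers": 0.6},
    {"travel": [0,0,0.6],"roll": 0,"fingers": 0.6},
    {"travel": [0,0,0.8],"roll": 0,"fingers": 0.6},
    {"travel": [0,0,0.86],"roll": 0,"fingers": 0.6},
    {"travel": [0,0,0.86],"roll": 0,"fingers": 0.6},
  ],
)

```text
t: 1.95
position: [432.3, 236.2, 23.3]
eef_rot: [-0.952, -2.993, 0.002]
ft_force: [0.2, 1.3, -0.5]
width: 0.799
grasp_force: 0.0
```

>>> carry_out(
  steps=[
    {"travel": [0,0,0],"roll": 0,"fingers": -0.2},
    {"travel": [0,0,0],"roll": 0,"fingers": -0.3},
    {"travel": [0,0,0],"roll": 0,"fingers": -0.5},
    {"travel": [0,0,0],"roll": 0,"fingers": -0.6},
    {"travel": [0,0,0],"roll": 0,"fingers": -0.6},
    {"travel": [0,0,0],"roll": 0,"fingers": -0.6},
  ],
  newtons=20,
)

```text
t: 2.55
position: [433.5, 235.7, 24.0]
eef_rot: [0.954, 2.993, 0.001]
ft_force: [-0.3, 0.2, 2.3]
width: 0.334
grasp_force: 20.0
```

>>> carry_out(
  steps=[
    {"travel": [0,0,-0.1],"roll": 0,"fingers": -0.6},
    {"travel": [0,0,-0.3],"roll": 0,"fingers": -0.6},
    {"travel": [0,0,-0.6],"roll": 0,"fingers": -0.6},
    {"travel": [0,0,-0.8],"roll": 0,"fingers": -0.6},
    {"travel": [0,0,-0.86],"roll": 0,"fingers": -0.6},
  ],
)

```text
t: 3.05
position: [434.2, 236.1, 112.0]
eef_rot: [0.954, 2.991, 0.004]
ft_force: [0.9, 0.6, -1.4]
width: 0.337
grasp_force: 20.0
```

>>> carry_out(
  steps=[
    {"travel": [-0.1,-0.1,0],"roll": 0.014,"fingers": -0.6},
    {"travel": [-0.24,-0.23,0],"roll": 0.028,"fingers": -0.6},
    {"travel": [-0.38,-0.37,0],"roll": 0.043,"fingers": -0.6},
    {"travel": [-0.51,-0.5,0],"roll": 0.057,"fingers": -0.6},
    {"travel": [-0.64,-0.62,0],"roll": 0.071,"fingers": -0.6},
  ],
)

```text
t: 3.55
position: [448.4, 146.0, 108.4]
eef_rot: [-1.286, -2.864, 0.003]
ft_force: [-0.8, 1.2, -1.5]
width: 0.338
grasp_force: 20.0
```

>>> carry_out(
  steps=[
    {"travel": [-0.15,-0.09,0],"roll": 0.014,"fingers": -0.6},
    {"travel": [-0.3,-0.18,0],"roll": 0.029,"fingers": -0.6},
    {"travel": [-0.46,-0.27,0],"roll": 0.043,"fingers": -0.6},
    {"travel": [-0.61,-0.36,0],"roll": 0.058,"fingers": -0.6},
    {"travel": [-0.76,-0.45,0],"roll": 0.072,"fingers": -0.6},
  ],
)

```text
t: 4.05
position: [465.5, 59.6, 108.4]
eef_rot: [-1.602, -2.7, 0.003]
ft_force: [0.5, -0.0, -2.0]
width: 0.337
grasp_force: 20.0
```

>>> carry_out(
  steps=[
    {"travel": [-0.17,-0.06,0],"roll": 0.014,"fingers": -0.6},
    {"travel": [-0.34,-0.11,0],"roll": 0.028,"fingers": -0.6},
    {"travel": [-0.51,-0.17,0],"roll": 0.043,"fingers": -0.6},
    {"travel": [-0.68,-0.22,0],"roll": 0.057,"fingers": -0.6},
    {"travel": [-0.85,-0.28,0],"roll": 0.071,"fingers": -0.6},
  ],
)

```text
t: 4.55
position: [482.0, -28.1, 108.3]
eef_rot: [-1.892, -2.505, 0.002]
ft_force: [0.7, 0.7, -0.9]
width: 0.342
grasp_force: 20.0
```

>>> carry_out(
  steps=[
    {"travel": [-0.18,-0.02,0],"roll": 0.014,"fingers": -0.6},
    {"travel": [-0.36,-0.03,0],"roll": 0.029,"fingers": -0.6},
    {"travel": [-0.53,-0.05,0],"roll": 0.043,"fingers": -0.6},
    {"travel": [-0.71,-0.06,0],"roll": 0.058,"fingers": -0.6},
    {"travel": [-0.89,-0.08,0],"roll": 0.072,"fingers": -0.6},
  ],
)

```text
t: 5.05
position: [498.8, -115.6, 108.2]
eef_rot: [-2.163, -2.276, 0.002]
ft_force: [0.6, 0.7, -1.2]
width: 0.341
grasp_force: 20.0
```

>>> carry_out(
  steps=[
    {"travel": [-0.18,0.02,0],"roll": 0.014,"fingers": -0.6},
    {"travel": [-0.35,0.05,0],"roll": 0.028,"fingers": -0.6},
    {"travel": [-0.53,0.07,0],"roll": 0.043,"fingers": -0.6},
    {"travel": [-0.7,0.1,0],"roll": 0.057,"fingers": -0.6},
    {"travel": [-0.88,0.12,0],"roll": 0.071,"fingers": -0.6},
  ],
)

```text
t: 5.55
position: [516.8, -202.8, 109.1]
eef_rot: [-2.403, -2.022, 0.001]
ft_force: [0.5, -0.0, -1.4]
width: 0.338
grasp_force: 20.0
```

>>> carry_out(
  steps=[
    {"travel": [-0.17,0.06,0],"roll": 0.014,"fingers": -0.6},
    {"travel": [-0.34,0.13,0],"roll": 0.029,"fingers": -0.6},
    {"travel": [-0.53,0.2,0],"roll": 0.043,"fingers": -0.6},
    {"travel": [-0.7,0.26,0],"roll": 0.058,"fingers": -0.6},
    {"travel": [-0.8,0.3,0],"roll": 0.072,"fingers": -0.6},
    {"travel": [-0.83,0.31,0],"roll": 0.072,"fingers": -0.6},
    {"travel": [-0.83,0.31,0],"roll": 0.072,"fingers": -0.6},
    {"travel": [-0.83,0.31,0],"roll": 0.072,"fingers": -0.6},
  ],
)

```text
t: 6.35
position: [533.5, -288.2, 109.5]
eef_rot: [-2.613, -1.744, 0.0]
ft_force: [-0.3, -0.7, -1.2]
width: 0.337
grasp_force: 20.0
```

Run:
```python
from workcell import env
from h import *
from plan import seat
c=env.camera("wrist");f=c["frame"][:,:,::-1].copy()
for k,p in seat.items(): q=proj(c,[*p,18]);print(k,q); cv2.circle(f,tuple(int(round(v)) for v in q),2,(0,255,255),-1)
cv2.imwrite("pics/w2.png",f)
```

```text
1 [325.02199849 -45.16806574]
2 [325.03346175  47.52014487]
3 [325.04336854 127.62324657]
4 [325.05201572 197.54147792]
```

View pics/w2.png

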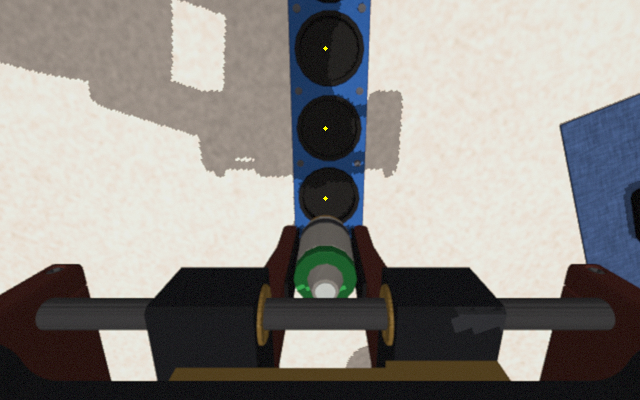

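The wrist view shows the seats at (329,48), (329,128) and (328,197), about 4 px right of the prediction. That is 2–3 mm, inside the 9.5 mm slack. I'll lower, release and rise.

>>> carry_out(
  steps=[
    {"travel": [0,0,0.25],"roll": 0,"fingers": -0.6},
    {"travel": [0,0,0.5],"roll": 0,"fingers": -0.6},
    {"travel": [0,0,0.7],"roll": 0,"fingers": -0.6},
    {"travel": [0,0,0.79],"roll": 0,"fingers": -0.6},
    {"travel": [0,0,0.83],"roll": 0,"fingers": -0.6},
    {"travel": [0,0,0.85],"roll": 0,"fingers": -0.6},
    {"travel": [0,0,0.86],"roll": 0,"fingers": -0.6},
    {"travel": [0,0,0.86],"roll": 0,"fingers": -0.6},
  ],
)

```text
t: 7.2
position: [534.3, -288.8, 24.4]
eef_rot: [2.612, 1.743, 0.001]
ft_force: [0.6, -0.7, 0.1]
width: 0.34
grasp_force: 20.0
```

>>> carry_out(
  steps=[
    {"travel": [0,0,0],"roll": 0,"fingers": -0.6},
    {"travel": [0,0,0],"roll": 0,"fingers": -0.25},
    {"travel": [0,0,0],"roll": 0,"fingers": -0.1},
    {"travel": [0,0,0],"roll": 0,"fingers": 0.2},
    {"travel": [0,0,0],"roll": 0,"fingers": 0.6},
    {"travel": [0,0,0],"roll": 0,"fingers": 0.6},
  ],
)

```text
t: 7.8
position: [533.8, -288.5, 23.7]
eef_rot: [2.613, 1.743, 0.0]
ft_force: [-0.2, -0.9, 0.2]
width: 0.681
grasp_force: 0.0
```

>>> carry_out(
  steps=[
    {"travel": [0,0,-0.15],"roll": 0,"fingers": 0.6},
    {"travel": [0,0,-0.45],"roll": 0,"fingers": 0.6},
    {"travel": [0,0,-0.75],"roll": 0,"fingers": 0.6},
    {"travel": [0,0,-0.86],"roll": 0,"fingers": 0.6},
  ],
)

```text
t: 8.2
position: [535.4, -289.5, 113.4]
eef_rot: [2.61, 1.741, 0.004]
ft_force: [-0.3, -0.4, 0.2]
width: 0.8
grasp_force: 0.0
```

>>> carry_out(
  steps=[
    {"travel": [0.22,-0.12,0],"roll": -0.021,"fingers": 0.6},
    {"travel": [0.44,-0.24,0],"roll": -0.043,"fingers": 0.6},
    {"travel": [0.65,-0.35,0],"roll": -0.065,"fingers": 0.6},
    {"travel": [0.87,-0.47,0],"roll": -0.086,"fingers": 0.6},
  ],
)

```text
t: 8.6
position: [523.5, -189.3, 109.8]
eef_rot: [2.352, 2.082, 0.0]
ft_force: [0.7, 0.2, -0.1]
width: 0.798
grasp_force: 0.0
```

>>> carry_out(
  steps=[
    {"travel": [0.24,-0.06,0],"roll": -0.021,"fingers": 0.6},
    {"travel": [0.48,-0.12,0],"roll": -0.043,"fingers": 0.6},
    {"travel": [0.72,-0.17,0],"roll": -0.065,"fingers": 0.6},
    {"travel": [0.96,-0.23,0],"roll": -0.086,"fingers": 0.6},
  ],
)

```text
t: 9.0
position: [512.6, -91.1, 109.8]
eef_rot: [2.05, 2.38, 0.0]
ft_force: [0.3, 0.3, 0.6]
width: 0.801
grasp_force: 0.0
```

>>> carry_out(
  steps=[
    {"travel": [0.25,0.01,0],"roll": -0.021,"fingers": 0.6},
    {"travel": [0.5,0.02,0],"roll": -0.043,"fingers": 0.6},
    {"travel": [0.74,0.03,0],"roll": -0.065,"fingers": 0.6},
    {"travel": [0.99,0.04,0],"roll": -0.086,"fingers": 0.6},
  ],
)

```text
t: 9.4
position: [502.1, 7.4, 109.7]
eef_rot: [1.711, 2.635, -0.0]
ft_force: [0.8, -0.0, 0.5]
width: 0.798
grasp_force: 0.0
```

>>> carry_out(
  steps=[
    {"travel": [0.24,0.08,0],"roll": -0.021,"fingers": 0.6},
    {"travel": [0.47,0.16,0],"roll": -0.043,"fingers": 0.6},
    {"travel": [0.7,0.23,0],"roll": -0.064,"fingers": 0.6},
    {"travel": [0.94,0.31,0],"roll": -0.085,"fingers": 0.6},
  ],
)

```text
t: 9.8
position: [492.3, 105.9, 109.7]
eef_rot: [-1.345, -2.839, 0.0]
ft_force: [0.3, -0.0, -0.1]
width: 0.797
grasp_force: 0.0
```

>>> carry_out(
  steps=[
    {"travel": [0.21,0.14,0],"roll": -0.021,"fingers": 0.6},
    {"travel": [0.42,0.27,0],"roll": -0.043,"fingers": 0.6},
    {"travel": [0.65,0.42,0],"roll": -0.065,"fingers": 0.6},
    {"travel": [0.83,0.54,0],"roll": -0.086,"fingers": 0.6},
    {"travel": [0.83,0.54,0],"roll": -0.086,"fingers": 0.6},
    {"travel": [0.83,0.54,0],"roll": -0.086,"fingers": 0.6},
    {"travel": [0.83,0.54,0],"roll": -0.086,"fingers": 0.6},
  ],
)

```text
t: 10.5
position: [482.0, 202.6, 109.6]
eef_rot: [-0.956, -2.992, 0.001]
ft_force: [-0.3, 0.5, -0.3]
width: 0.8
grasp_force: 0.0
```

Run:
```python
from workcell import env
from h import *
c=env.camera("top");f=c["frame"][:,:,::-1];cv2.imwrite("pics/t2.png",f)
s=env.get_state();print(s["t"],s["position"],s["eef_rot"])
```

```text
10.55 [482.0933331  202.49287583 109.59824322] [-9.56727391e-01 -2.99207806e+00  6.53838317e-04]
```

View pics/t2.png

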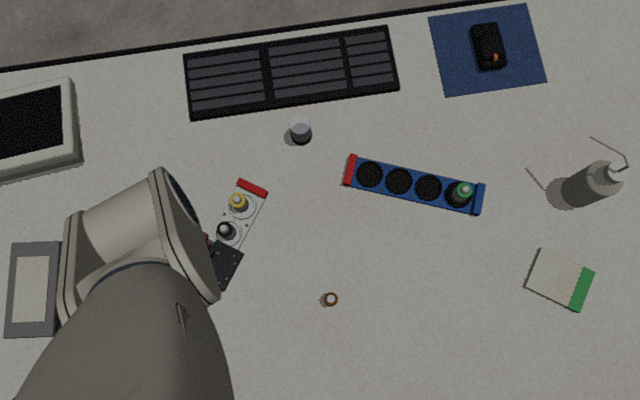

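The top view shows green standing in seat 4 at (464,189), upright. The gripper is over blue, with black and yellow undisturbed. Next is blue.

>>> carry_out(
  steps=[
    {"travel": [0,0,0.3],"roll": 0,"fingers": 0.6},
    {"travel": [0,0,0.6],"roll": 0,"fingers": 0.6},
    {"travel": [0,0,0.8],"roll": 0,"fingers": 0.6},
    {"travel": [0,0,0.86],"roll": 0,"fingers": 0.6},
    {"travel": [0,0,0.86],"roll": 0,"fingers": 0.6},
  ],
)

```text
t: 11.05
position: [481.8, 202.6, 23.1]
eef_rot: [-0.956, -2.991, 0.002]
ft_force: [-1.1, -0.1, 0.6]
width: 0.799
grasp_force: 0.0
```

>>> carry_out(
  steps=[
    {"travel": [0,0,0],"roll": 0,"fingers": -0.2},
    {"travel": [0,0,0],"roll": 0,"fingers": -0.3},
    {"travel": [0,0,0],"roll": 0,"fingers": -0.5},
    {"travel": [0,0,0],"roll": 0,"fingers": -0.6},
    {"travel": [0,0,0],"roll": 0,"fingers": -0.6},
    {"travel": [0,0,0],"roll": 0,"fingers": -0.6},
  ],
  newtons=20,
)

```text
t: 11.65
position: [482.4, 203.6, 24.0]
eef_rot: [0.954, 2.993, 0.001]
ft_force: [-0.3, 0.1, 2.8]
width: 0.336
grasp_force: 20.0
```

>>> carry_out(
  steps=[
    {"travel": [0,0,-0.1],"roll": 0,"fingers": -0.6},
    {"travel": [0,0,-0.3],"roll": 0,"fingers": -0.6},
    {"travel": [0,0,-0.6],"roll": 0,"fingers": -0.6},
    {"travel": [0,0,-0.8],"roll": 0,"fingers": -0.6},
    {"travel": [0,0,-0.86],"roll": 0,"fingers": -0.6},
  ],
)

```text
t: 12.15
position: [483.3, 203.9, 112.1]
eef_rot: [0.953, 2.99, 0.004]
ft_force: [-0.3, -0.3, -2.2]
width: 0.343
grasp_force: 20.0
```

>>> carry_out(
  steps=[
    {"travel": [-0.1,-0.1,0],"roll": 0.017,"fingers": -0.6},
    {"travel": [-0.23,-0.23,0],"roll": 0.034,"fingers": -0.6},
    {"travel": [-0.37,-0.37,0],"roll": 0.052,"fingers": -0.6},
    {"travel": [-0.5,-0.5,0],"roll": 0.069,"fingers": -0.6},
    {"travel": [-0.63,-0.63,0],"roll": 0.086,"fingers": -0.6},
  ],
)

```text
t: 12.65
position: [496.1, 113.8, 108.3]
eef_rot: [-1.355, -2.832, 0.003]
ft_force: [0.2, -0.3, -1.0]
width: 0.336
grasp_force: 20.0
```

>>> carry_out(
  steps=[
    {"travel": [-0.15,-0.09,0],"roll": 0.017,"fingers": -0.6},
    {"travel": [-0.31,-0.17,0],"roll": 0.034,"fingers": -0.6},
    {"travel": [-0.46,-0.26,0],"roll": 0.052,"fingers": -0.6},
    {"travel": [-0.62,-0.34,0],"roll": 0.069,"fingers": -0.6},
    {"travel": [-0.77,-0.43,0],"roll": 0.086,"fingers": -0.6},
  ],
)

```text
t: 13.15
position: [511.3, 27.1, 108.3]
eef_rot: [-1.724, -2.624, 0.003]
ft_force: [0.1, 0.7, -0.8]
width: 0.338
grasp_force: 20.0
```

>>> carry_out(
  steps=[
    {"travel": [-0.17,-0.04,0],"roll": 0.017,"fingers": -0.6},
    {"travel": [-0.34,-0.09,0],"roll": 0.034,"fingers": -0.6},
    {"travel": [-0.52,-0.13,0],"roll": 0.051,"fingers": -0.6},
    {"travel": [-0.69,-0.18,0],"roll": 0.068,"fingers": -0.6},
    {"travel": [-0.86,-0.22,0],"roll": 0.085,"fingers": -0.6},
  ],
)

```text
t: 13.65
position: [525.3, -60.3, 108.2]
eef_rot: [-2.058, -2.371, 0.003]
ft_force: [0.4, -0.3, -0.8]
width: 0.337
grasp_force: 20.0
```

>>> carry_out(
  steps=[
    {"travel": [-0.18,0,0],"roll": 0.017,"fingers": -0.6},
    {"travel": [-0.35,0.01,0],"roll": 0.034,"fingers": -0.6},
    {"travel": [-0.53,0.01,0],"roll": 0.052,"fingers": -0.6},
    {"travel": [-0.7,0.02,0],"roll": 0.069,"fingers": -0.6},
    {"travel": [-0.88,0.02,0],"roll": 0.086,"fingers": -0.6},
  ],
)

```text
t: 14.15
position: [541.3, -146.9, 109.1]
eef_rot: [-2.359, -2.074, 0.001]
ft_force: [0.2, 0.1, -1.1]
width: 0.34
grasp_force: 20.0
```

>>> carry_out(
  steps=[
    {"travel": [-0.17,0.05,0],"roll": 0.017,"fingers": -0.6},
    {"travel": [-0.34,0.1,0],"roll": 0.034,"fingers": -0.6},
    {"travel": [-0.51,0.16,0],"roll": 0.052,"fingers": -0.6},
    {"travel": [-0.68,0.21,0],"roll": 0.069,"fingers": -0.6},
    {"travel": [-0.8,0.24,0],"roll": 0.086,"fingers": -0.6},
    {"travel": [-0.85,0.26,0],"roll": 0.086,"fingers": -0.6},
    {"travel": [-0.85,0.26,0],"roll": 0.086,"fingers": -0.6},
    {"travel": [-0.85,0.26,0],"roll": 0.086,"fingers": -0.6},
  ],
)

```text
t: 14.95
position: [556.6, -233.0, 109.5]
eef_rot: [-2.613, -1.744, 0.0]
ft_force: [0.0, -0.8, -1.6]
width: 0.34
grasp_force: 20.0
```

>>> carry_out(
  steps=[
    {"travel": [0,0,0.25],"roll": 0,"fingers": -0.6},
    {"travel": [0,0,0.5],"roll": 0,"fingers": -0.6},
    {"travel": [0,0,0.7],"roll": 0,"fingers": -0.6},
    {"travel": [0,0,0.79],"roll": 0,"fingers": -0.6},
    {"travel": [0,0,0.83],"roll": 0,"fingers": -0.6},
    {"travel": [0,0,0.85],"roll": 0,"fingers": -0.6},
    {"travel": [0,0,0.86],"roll": 0,"fingers": -0.6},
    {"travel": [0,0,0.86],"roll": 0,"fingers": -0.6},
  ],
)

```text
t: 15.75
position: [557.3, -233.4, 24.4]
eef_rot: [2.612, 1.743, 0.001]
ft_force: [0.2, -0.7, -0.8]
width: 0.337
grasp_force: 20.0
```

>>> carry_out(
  steps=[
    {"travel": [0,0,0],"roll": 0,"fingers": -0.6},
    {"travel": [0,0,0],"roll": 0,"fingers": -0.6},
    {"travel": [0,0,0],"roll": 0,"fingers": -0.25},
    {"travel": [0,0,0],"roll": 0,"fingers": -0.1},
    {"travel": [0,0,0],"roll": 0,"fingers": 0.2},
    {"travel": [0,0,0],"roll": 0,"fingers": 0.6},
    {"travel": [0,0,0],"roll": 0,"fingers": 0.6},
  ],
)

```text
t: 16.45
position: [556.8, -233.2, 23.7]
eef_rot: [2.613, 1.743, -0.0]
ft_force: [0.0, -0.6, 1.0]
width: 0.685
grasp_force: 0.0
```

>>> carry_out(
  steps=[
    {"travel": [0,0,-0.15],"roll": 0,"fingers": 0.6},
    {"travel": [0,0,-0.45],"roll": 0,"fingers": 0.6},
    {"travel": [0,0,-0.75],"roll": 0,"fingers": 0.6},
    {"travel": [0,0,-0.86],"roll": 0,"fingers": 0.6},
  ],
)

```text
t: 16.85
position: [558.6, -233.9, 113.4]
eef_rot: [2.61, 1.741, 0.004]
ft_force: [-0.3, 0.2, 0.0]
width: 0.799
grasp_force: 0.0
```

>>> carry_out(
  steps=[
    {"travel": [0.22,-0.11,0],"roll": -0.027,"fingers": 0.6},
    {"travel": [0.44,-0.22,0],"roll": -0.053,"fingers": 0.6},
    {"travel": [0.67,-0.34,0],"roll": -0.08,"fingers": 0.6},
    {"travel": [0.89,-0.45,0],"roll": -0.107,"fingers": 0.6},
  ],
)

```text
t: 17.25
position: [549.0, -132.8, 109.7]
eef_rot: [-2.281, -2.16, 0.0]
ft_force: [1.0, 0.3, 0.3]
width: 0.801
grasp_force: 0.0
```

>>> carry_out(
  steps=[
    {"travel": [0.25,-0.03,0],"roll": -0.027,"fingers": 0.6},
    {"travel": [0.5,-0.06,0],"roll": -0.054,"fingers": 0.6},
    {"travel": [0.74,-0.1,0],"roll": -0.081,"fingers": 0.6},
    {"travel": [0.99,-0.13,0],"roll": -0.108,"fingers": 0.6},
  ],
)

```text
t: 17.65
position: [541.8, -33.2, 109.7]
eef_rot: [-1.884, -2.514, 0.0]
ft_force: [0.7, -0.1, -0.4]
width: 0.797
grasp_force: 0.0
```

>>> carry_out(
  steps=[
    {"travel": [0.24,0.05,0],"roll": -0.027,"fingers": 0.6},
    {"travel": [0.49,0.1,0],"roll": -0.053,"fingers": 0.6},
    {"travel": [0.74,0.16,0],"roll": -0.08,"fingers": 0.6},
    {"travel": [0.98,0.21,0],"roll": -0.107,"fingers": 0.6},
  ],
)

```text
t: 18.05
position: [534.9, 66.9, 109.7]
eef_rot: [-1.437, -2.794, 0.0]
ft_force: [-0.3, -0.7, 0.5]
width: 0.8
grasp_force: 0.0
```

>>> carry_out(
  steps=[
    {"travel": [0.21,0.13,0],"roll": -0.027,"fingers": 0.6},
    {"travel": [0.42,0.26,0],"roll": -0.053,"fingers": 0.6},
    {"travel": [0.64,0.39,0],"roll": -0.08,"fingers": 0.6},
    {"travel": [0.85,0.52,0],"roll": -0.107,"fingers": 0.6},
    {"travel": [0.85,0.52,0],"roll": -0.107,"fingers": 0.6},
    {"travel": [0.85,0.52,0],"roll": -0.107,"fingers": 0.6},
    {"travel": [0.85,0.52,0],"roll": -0.107,"fingers": 0.6},
  ],
)

```text
t: 18.75
position: [528.2, 164.5, 109.6]
eef_rot: [-0.956, -2.992, 0.001]
ft_force: [0.6, -0.4, -0.3]
width: 0.799
grasp_force: 0.0
```

Run:
```python
from workcell import env
from h import *
c=env.camera("top");f=c["frame"][120:320,160:500,::-1];a=cv2.resize(f,(780,459))
cv2.imwrite("pics/t3.png",a)
s=env.get_state();print(s["t"],s["position"],s["eef_rot"])
```

```text
18.8 [528.33585285 164.35569049 109.64098444] [-9.56792659e-01 -2.99216011e+00  4.89322943e-04]
```

View pics/t3.png

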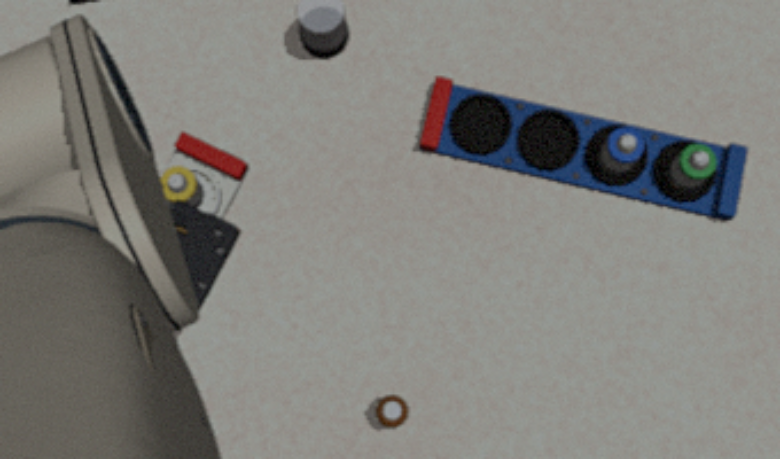

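Blue now stands in seat 3 at crop (624,145), next to green in seat 4 at (698,160). Next is black.

>>> carry_out(
  steps=[
    {"travel": [0,0,0.3],"roll": 0,"fingers": 0.6},
    {"travel": [0,0,0.6],"roll": 0,"fingers": 0.6},
    {"travel": [0,0,0.8],"roll": 0,"fingers": 0.6},
    {"travel": [0,0,0.86],"roll": 0,"fingers": 0.6},
    {"travel": [0,0,0.86],"roll": 0,"fingers": 0.6},
  ],
)

```text
t: 19.3
position: [528.0, 164.4, 23.0]
eef_rot: [-0.956, -2.991, 0.002]
ft_force: [-0.4, 0.4, 1.2]
width: 0.8
grasp_force: 0.0
```

>>> carry_out(
  steps=[
    {"travel": [0,0,0],"roll": 0,"fingers": -0.2},
    {"travel": [0,0,0],"roll": 0,"fingers": -0.3},
    {"travel": [0,0,0],"roll": 0,"fingers": -0.5},
    {"travel": [0,0,0],"roll": 0,"fingers": -0.6},
    {"travel": [0,0,0],"roll": 0,"fingers": -0.6},
    {"travel": [0,0,0],"roll": 0,"fingers": -0.6},
  ],
  newtons=20,
)

```text
t: 19.9
position: [528.9, 165.5, 24.1]
eef_rot: [0.954, 2.992, 0.001]
ft_force: [-0.0, 0.7, 2.9]
width: 0.339
grasp_force: 20.0
```

>>> carry_out(
  steps=[
    {"travel": [0,0,-0.1],"roll": 0,"fingers": -0.6},
    {"travel": [0,0,-0.3],"roll": 0,"fingers": -0.6},
    {"travel": [0,0,-0.6],"roll": 0,"fingers": -0.6},
    {"travel": [0,0,-0.8],"roll": 0,"fingers": -0.6},
    {"travel": [0,0,-0.86],"roll": 0,"fingers": -0.6},
  ],
)

```text
t: 20.4
position: [529.4, 165.6, 112.1]
eef_rot: [0.953, 2.991, 0.003]
ft_force: [-0.2, -0.9, -2.1]
width: 0.338
grasp_force: 20.0
```

>>> carry_out(
  steps=[
    {"travel": [-0.1,-0.1,0],"roll": 0.021,"fingers": -0.6},
    {"travel": [-0.22,-0.23,0],"roll": 0.043,"fingers": -0.6},
    {"travel": [-0.35,-0.37,0],"roll": 0.064,"fingers": -0.6},
    {"travel": [-0.48,-0.5,0],"roll": 0.086,"fingers": -0.6},
    {"travel": [-0.6,-0.63,0],"roll": 0.107,"fingers": -0.6},
  ],
)

```text
t: 20.9
position: [540.2, 78.3, 109.0]
eef_rot: [-1.445, -2.788, 0.002]
ft_force: [0.7, 0.1, -1.0]
width: 0.34
grasp_force: 20.0
```

>>> carry_out(
  steps=[
    {"travel": [-0.15,-0.08,0],"roll": 0.021,"fingers": -0.6},
    {"travel": [-0.31,-0.16,0],"roll": 0.043,"fingers": -0.6},
    {"travel": [-0.46,-0.23,0],"roll": 0.064,"fingers": -0.6},
    {"travel": [-0.62,-0.31,0],"roll": 0.086,"fingers": -0.6},
    {"travel": [-0.77,-0.39,0],"roll": 0.107,"fingers": -0.6},
  ],
)

```text
t: 21.4
position: [553.0, -6.9, 108.9]
eef_rot: [-1.891, -2.507, 0.002]
ft_force: [0.3, 0.4, -2.5]
width: 0.337
grasp_force: 20.0
```

>>> carry_out(
  steps=[
    {"travel": [-0.17,-0.02,0],"roll": 0.022,"fingers": -0.6},
    {"travel": [-0.34,-0.04,0],"roll": 0.043,"fingers": -0.6},
    {"travel": [-0.52,-0.07,0],"roll": 0.065,"fingers": -0.6},
    {"travel": [-0.69,-0.09,0],"roll": 0.086,"fingers": -0.6},
    {"travel": [-0.86,-0.11,0],"roll": 0.108,"fingers": -0.6},
  ],
)

```text
t: 21.9
position: [566.1, -92.5, 108.9]
eef_rot: [-2.287, -2.152, 0.002]
ft_force: [0.6, 0.8, -1.9]
width: 0.341
grasp_force: 20.0
```

>>> carry_out(
  steps=[
    {"travel": [-0.17,0.04,0],"roll": 0.021,"fingers": -0.6},
    {"travel": [-0.34,0.07,0],"roll": 0.043,"fingers": -0.6},
    {"travel": [-0.51,0.11,0],"roll": 0.064,"fingers": -0.6},
    {"travel": [-0.68,0.14,0],"roll": 0.086,"fingers": -0.6},
    {"travel": [-0.8,0.17,0],"roll": 0.107,"fingers": -0.6},
    {"travel": [-0.85,0.18,0],"roll": 0.107,"fingers": -0.6},
    {"travel": [-0.85,0.18,0],"roll": 0.107,"fingers": -0.6},
    {"travel": [-0.85,0.18,0],"roll": 0.107,"fingers": -0.6},
  ],
)

```text
t: 22.7
position: [579.5, -177.3, 109.2]
eef_rot: [-2.611, -1.745, 0.001]
ft_force: [0.5, 0.9, -2.6]
width: 0.337
grasp_force: 20.0
```

>>> carry_out(
  steps=[
    {"travel": [0,0,0.25],"roll": 0,"fingers": -0.6},
    {"travel": [0,0,0.5],"roll": 0,"fingers": -0.6},
    {"travel": [0,0,0.7],"roll": 0,"fingers": -0.6},
    {"travel": [0,0,0.79],"roll": 0,"fingers": -0.6},
    {"travel": [0,0,0.83],"roll": 0,"fingers": -0.6},
    {"travel": [0,0,0.85],"roll": 0,"fingers": -0.6},
    {"travel": [0,0,0.86],"roll": 0,"fingers": -0.6},
    {"travel": [0,0,0.86],"roll": 0,"fingers": -0.6},
  ],
)

```text
t: 23.5
position: [580.5, -177.9, 24.4]
eef_rot: [2.613, 1.743, 0.001]
ft_force: [-0.2, -0.8, -0.9]
width: 0.337
grasp_force: 20.0
```

>>> carry_out(
  steps=[
    {"travel": [0,0,0],"roll": 0,"fingers": -0.6},
    {"travel": [0,0,0],"roll": 0,"fingers": -0.6},
    {"travel": [0,0,0],"roll": 0,"fingers": -0.25},
    {"travel": [0,0,0],"roll": 0,"fingers": -0.1},
    {"travel": [0,0,0],"roll": 0,"fingers": 0.2},
    {"travel": [0,0,0],"roll": 0,"fingers": 0.6},
    {"travel": [0,0,0],"roll": 0,"fingers": 0.6},
  ],
)

```text
t: 24.2
position: [580.0, -177.8, 23.7]
eef_rot: [2.613, 1.743, 0.0]
ft_force: [-0.1, 0.6, -0.6]
width: 0.683
grasp_force: 0.0
```

>>> carry_out(
  steps=[
    {"travel": [0,0,-0.15],"roll": 0,"fingers": 0.6},
    {"travel": [0,0,-0.45],"roll": 0,"fingers": 0.6},
    {"travel": [0,0,-0.75],"roll": 0,"fingers": 0.6},
    {"travel": [0,0,-0.86],"roll": 0,"fingers": 0.6},
  ],
)

```text
t: 24.6
position: [581.8, -178.4, 113.4]
eef_rot: [2.61, 1.741, 0.005]
ft_force: [-0.2, 0.7, -0.3]
width: 0.798
grasp_force: 0.0
```

>>> carry_out(
  steps=[
    {"travel": [0.18,-0.08,0],"roll": -0.027,"fingers": 0.6},
    {"travel": [0.36,-0.15,0],"roll": -0.053,"fingers": 0.6},
    {"travel": [0.55,-0.22,0],"roll": -0.08,"fingers": 0.6},
    {"travel": [0.73,-0.3,0],"roll": -0.107,"fingers": 0.6},
  ],
)

```text
t: 25.0
position: [580.2, -98.1, 109.8]
eef_rot: [2.281, 2.16, 0.0]
ft_force: [-0.7, 0.1, 0.0]
width: 0.802
grasp_force: 0.0
```

>>> carry_out(
  steps=[
    {"travel": [0.2,-0.01,0],"roll": -0.027,"fingers": 0.6},
    {"travel": [0.39,-0.02,0],"roll": -0.054,"fingers": 0.6},
    {"travel": [0.58,-0.04,0],"roll": -0.081,"fingers": 0.6},
    {"travel": [0.78,-0.05,0],"roll": -0.108,"fingers": 0.6},
  ],
)

```text
t: 25.4
position: [579.5, -19.9, 109.6]
eef_rot: [-1.884, -2.514, 0.0]
ft_force: [1.2, 0.7, -0.7]
width: 0.803
grasp_force: 0.0
```

>>> carry_out(
  steps=[
    {"travel": [0.19,0.06,0],"roll": -0.027,"fingers": 0.6},
    {"travel": [0.38,0.11,0],"roll": -0.053,"fingers": 0.6},
    {"travel": [0.56,0.16,0],"roll": -0.08,"fingers": 0.6},
    {"travel": [0.75,0.22,0],"roll": -0.107,"fingers": 0.6},
  ],
)

```text
t: 25.8
position: [579.8, 58.2, 109.6]
eef_rot: [-1.437, -2.794, 0.0]
ft_force: [-0.4, 1.2, -1.2]
width: 0.801
grasp_force: 0.0
```

>>> carry_out(
  steps=[
    {"travel": [0.16,0.12,0],"roll": -0.027,"fingers": 0.6},
    {"travel": [0.32,0.23,0],"roll": -0.053,"fingers": 0.6},
    {"travel": [0.48,0.34,0],"roll": -0.08,"fingers": 0.6},
    {"travel": [0.64,0.46,0],"roll": -0.107,"fingers": 0.6},
    {"travel": [0.64,0.46,0],"roll": -0.107,"fingers": 0.6},
    {"travel": [0.64,0.46,0],"roll": -0.107,"fingers": 0.6},
    {"travel": [0.64,0.46,0],"roll": -0.107,"fingers": 0.6},
  ],
)

```text
t: 26.5
position: [580.4, 135.5, 109.6]
eef_rot: [-0.957, -2.992, 0.001]
ft_force: [0.6, -0.3, -0.2]
width: 0.8
grasp_force: 0.0
```

Run:
```python
from workcell import env
from h import *
c=env.camera("top");f=c["frame"][120:320,160:500,::-1];a=cv2.resize(f,(780,459))
cv2.imwrite("pics/t4.png",a)
s=env.get_state();print(s["t"],s["position"],s["eef_rot"])
```

```text
26.55 [580.49799223 135.43592588 109.62897035] [-9.56836104e-01 -2.99212273e+00  4.43210371e-04]
```

View pics/t4.png

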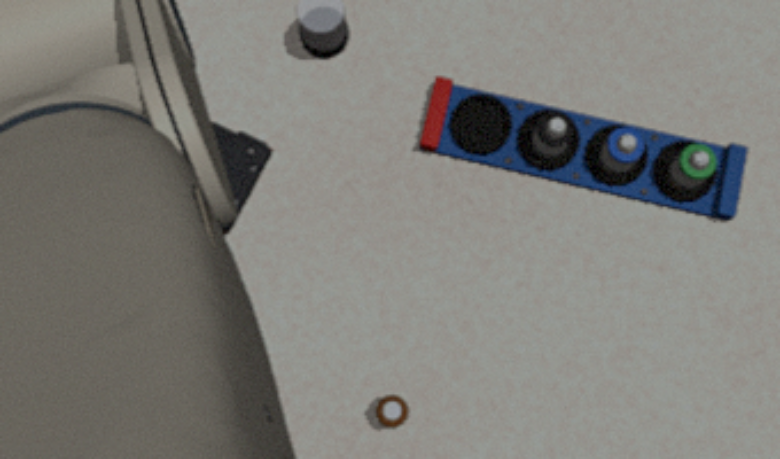

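Black now stands in seat 2 at crop (556,127), with blue and green unchanged. Last is yellow.

>>> carry_out(
  steps=[
    {"travel": [0,0,0.3],"roll": 0,"fingers": 0.6},
    {"travel": [0,0,0.6],"roll": 0,"fingers": 0.6},
    {"travel": [0,0,0.8],"roll": 0,"fingers": 0.6},
    {"travel": [0,0,0.86],"roll": 0,"fingers": 0.6},
    {"travel": [0,0,0.86],"roll": 0,"fingers": 0.6},
  ],
)

```text
t: 27.05
position: [580.2, 135.6, 23.0]
eef_rot: [-0.956, -2.991, 0.001]
ft_force: [0.5, 1.3, 0.7]
width: 0.802
grasp_force: 0.0
```

>>> carry_out(
  steps=[
    {"travel": [0,0,0],"roll": 0,"fingers": -0.2},
    {"travel": [0,0,0],"roll": 0,"fingers": -0.3},
    {"travel": [0,0,0],"roll": 0,"fingers": -0.5},
    {"travel": [0,0,0],"roll": 0,"fingers": -0.6},
    {"travel": [0,0,0],"roll": 0,"fingers": -0.6},
    {"travel": [0,0,0],"roll": 0,"fingers": -0.6},
  ],
  newtons=20,
)

```text
t: 27.65
position: [580.8, 136.4, 24.0]
eef_rot: [0.954, 2.993, 0.0]
ft_force: [-0.2, -0.7, 2.0]
width: 0.337
grasp_force: 20.0
```

>>> carry_out(
  steps=[
    {"travel": [0,0,-0.1],"roll": 0,"fingers": -0.6},
    {"travel": [0,0,-0.3],"roll": 0,"fingers": -0.6},
    {"travel": [0,0,-0.6],"roll": 0,"fingers": -0.6},
    {"travel": [0,0,-0.8],"roll": 0,"fingers": -0.6},
    {"travel": [0,0,-0.86],"roll": 0,"fingers": -0.6},
  ],
)

```text
t: 28.15
position: [582.0, 136.6, 112.4]
eef_rot: [0.953, 2.99, 0.003]
ft_force: [0.3, -0.4, -1.5]
width: 0.337
grasp_force: 20.0
```

>>> carry_out(
  steps=[
    {"travel": [-0.09,-0.1,0],"roll": 0.025,"fingers": -0.6},
    {"travel": [-0.2,-0.24,0],"roll": 0.054,"fingers": -0.6},
    {"travel": [-0.32,-0.38,0],"roll": 0.084,"fingers": -0.6},
    {"travel": [-0.45,-0.53,0],"roll": 0.114,"fingers": -0.6},
    {"travel": [-0.56,-0.66,0],"roll": 0.143,"fingers": -0.6},
  ],
)

```text
t: 28.65
position: [587.5, 49.1, 109.0]
eef_rot: [-1.602, -2.701, 0.001]
ft_force: [0.5, -0.0, -1.4]
width: 0.341
grasp_force: 20.0
```

>>> carry_out(
  steps=[
    {"travel": [-0.16,-0.07,0],"roll": 0.029,"fingers": -0.6},
    {"travel": [-0.32,-0.14,0],"roll": 0.057,"fingers": -0.6},
    {"travel": [-0.47,-0.21,0],"roll": 0.086,"fingers": -0.6},
    {"travel": [-0.63,-0.28,0],"roll": 0.114,"fingers": -0.6},
    {"travel": [-0.79,-0.35,0],"roll": 0.143,"fingers": -0.6},
  ],
)

```text
t: 29.15
position: [595.0, -36.7, 109.0]
eef_rot: [-2.163, -2.277, 0.001]
ft_force: [-0.1, -0.5, -1.4]
width: 0.339
grasp_force: 20.0
```

>>> carry_out(
  steps=[
    {"travel": [-0.17,0,0],"roll": 0.029,"fingers": -0.6},
    {"travel": [-0.35,0.01,0],"roll": 0.057,"fingers": -0.6},
    {"travel": [-0.52,0.01,0],"roll": 0.086,"fingers": -0.6},
    {"travel": [-0.7,0.02,0],"roll": 0.114,"fingers": -0.6},
    {"travel": [-0.82,0.02,0],"roll": 0.143,"fingers": -0.6},
    {"travel": [-0.87,0.02,0],"roll": 0.143,"fingers": -0.6},
    {"travel": [-0.87,0.02,0],"roll": 0.143,"fingers": -0.6},
    {"travel": [-0.87,0.02,0],"roll": 0.143,"fingers": -0.6},
  ],
)

```text
t: 29.95
position: [602.0, -122.3, 109.3]
eef_rot: [-2.611, -1.745, 0.001]
ft_force: [0.7, -0.1, -0.7]
width: 0.336
grasp_force: 20.0
```

>>> carry_out(
  steps=[
    {"travel": [0,0,0.25],"roll": 0,"fingers": -0.6},
    {"travel": [0,0,0.5],"roll": 0,"fingers": -0.6},
    {"travel": [0,0,0.7],"roll": 0,"fingers": -0.6},
    {"travel": [0,0,0.79],"roll": 0,"fingers": -0.6},
    {"travel": [0,0,0.83],"roll": 0,"fingers": -0.6},
    {"travel": [0,0,0.85],"roll": 0,"fingers": -0.6},
    {"travel": [0,0,0.86],"roll": 0,"fingers": -0.6},
    {"travel": [0,0,0.86],"roll": 0,"fingers": -0.6},
  ],
)

```text
t: 30.75
position: [603.0, -122.9, 24.4]
eef_rot: [2.613, 1.743, 0.001]
ft_force: [0.8, 0.4, -1.2]
width: 0.338
grasp_force: 20.0
```

Release, rise and back off towards the clean rack so the view is clear.

>>> carry_out(
  steps=[
    {"travel": [0,0,0],"roll": 0,"fingers": -0.6},
    {"travel": [0,0,0],"roll": 0,"fingers": -0.6},
    {"travel": [0,0,0],"roll": 0,"fingers": -0.25},
    {"travel": [0,0,0],"roll": 0,"fingers": -0.1},
    {"travel": [0,0,0],"roll": 0,"fingers": 0.2},
    {"travel": [0,0,0],"roll": 0,"fingers": 0.6},
    {"travel": [0,0,0],"roll": 0,"fingers": 0.6},
  ],
)

```text
t: 31.45
position: [602.4, -122.8, 23.7]
eef_rot: [2.613, 1.743, 0.0]
ft_force: [0.2, 0.4, -1.5]
width: 0.685
grasp_force: 0.0
```

>>> carry_out(
  steps=[
    {"travel": [0,0,-0.15],"roll": 0,"fingers": 0.6},
    {"travel": [0,0,-0.45],"roll": 0,"fingers": 0.6},
    {"travel": [0,0,-0.75],"roll": 0,"fingers": 0.6},
    {"travel": [0,0,-0.95],"roll": 0,"fingers": 0.6},
  ],
)

```text
t: 31.85
position: [603.4, -123.0, 121.8]
eef_rot: [2.612, 1.742, 0.003]
ft_force: [0.6, -1.3, -0.5]
width: 0.8
grasp_force: 0.0
```

>>> carry_out(
  steps=[
    {"travel": [0.22,-0.1,0],"roll": 0,"fingers": 0.6},
    {"travel": [0.45,-0.2,0],"roll": 0,"fingers": 0.6},
    {"travel": [0.7,-0.3,0],"roll": 0,"fingers": 0.6},
    {"travel": [0.9,-0.4,0],"roll": 0,"fingers": 0.6},
  ],
)

```text
t: 32.25
position: [600.4, -23.2, 120.0]
eef_rot: [2.613, 1.743, 0.002]
ft_force: [0.4, -0.1, -0.7]
width: 0.804
grasp_force: 0.0
```

>>> carry_out(
  steps=[
    {"travel": [0.22,-0.1,0],"roll": 0,"fingers": 0.6},
    {"travel": [0.45,-0.2,0],"roll": 0,"fingers": 0.6},
    {"travel": [0.7,-0.4,0],"roll": 0,"fingers": 0.6},
    {"travel": [0.9,-0.6,0],"roll": 0,"fingers": 0.6},
  ],
)

```text
t: 32.65
position: [579.4, 83.1, 119.9]
eef_rot: [2.613, 1.743, 0.002]
ft_force: [0.2, 0.3, 1.2]
width: 0.799
grasp_force: 0.0
```

>>> carry_out(
  steps=[
    {"travel": [0.22,-0.2,0],"roll": 0,"fingers": 0.6},
    {"travel": [0.45,-0.4,0],"roll": 0,"fingers": 0.6},
    {"travel": [0.7,-0.6,0],"roll": 0,"fingers": 0.6},
    {"travel": [0.8,-0.7,0],"roll": 0,"fingers": 0.6},
    {"travel": [0.8,-0.7,0],"roll": 0,"fingers": 0.6},
    {"travel": [0.8,-0.7,0],"roll": 0,"fingers": 0.6},
    {"travel": [0.8,-0.7,0],"roll": 0,"fingers": 0.6},
  ],
)

```text
t: 33.35
position: [545.7, 181.5, 118.9]
eef_rot: [2.614, 1.742, 0.0]
ft_force: [0.1, -1.2, -0.8]
width: 0.798
grasp_force: 0.0
```

Run:
```python
from workcell import env
from h import *
T=env.camera("top")["frame"];S=env.camera("side")["frame"]
a=cv2.resize(T[140:230,320:500],(600,300));b=cv2.resize(S[190:350,310:430],(225,300))
cv2.imwrite("pics/t5.png",np.hstack([a,b])[:,:790,::-1])
s=env.get_state();print(s["t"],s["position"],s["ft_force"])
```

```text
33.45 [545.70242882 181.40541144 118.6928635 ] [ 0.45025164 -0.04549447 -0.45849995]
```

View pics/t5.png

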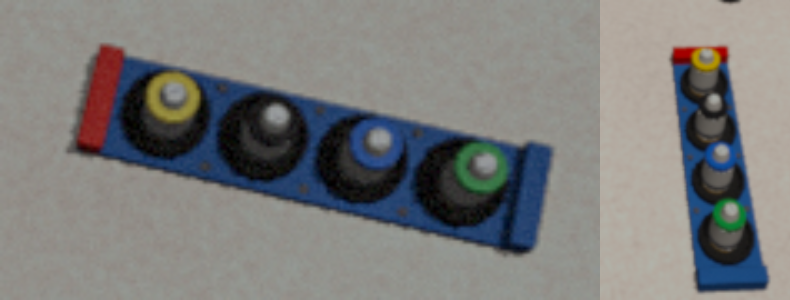

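Both views show yellow, black, blue and green in order from the red end, at crop (173,97), (273,118), (378,142) and (481,167). All stand upright in their seats and the arm is clear of them.

```bash
python3 -c "
from workcell import env
print(env.close_job())"
```

```text
the job is handed in; nothing more can be done
None
```

All four objectives stand upright in the blue storage rack in the original order from its red end (yellow, black, blue, green), and I handed the job in at about 33 s; the hand-in returned no verdict.

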